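Close the packed carton and hang its tag on the dispatch post

TASK

The order in the open carton is packed: fold its short inner flap down flat first, then fold the long outer flap down flat over it. Then mark it ready for dispatch: take the wooden tag that has a round eye (not the blank without one) and hang it by its eye on the slanting peg of the steel post, let go and leave it hanging still. Leave everything else on the bench where it is.

Things in the scene. Friction and masses are not known exactly. Their poses are not given: they have to be found in the camera images.
- carton: open cardboard carton fixed to the bench, 190 (x) x 150 (y) x 100 mm high, walls 5 mm, open at the top; origin at the centre of its underside, z up. Its two flaps are hinged on the two long walls, inner flap on the -y wall, outer flap on the +y wall
- flap_inner (a joint): angle of the short inner flap (185 mm along the carton's x, 85 mm from hinge to free edge, 4 mm thick): 0 = folded flat over the mouth, 1.57 = standing upright, more = leaning outwards; stiff hinge, stays where it is left; at most 2.1
- flap_inner_hinge (a point): middle of the inner flap's hinge line, on the carton's -y wall at the rim, 102 mm above the bench; the hinge line runs along the carton's x; the flap's own +y axis points from the hinge to its free edge (folded: towards the carton's +y)
- flap_outer (a joint): angle of the long outer flap (185 mm along the carton's x, 130 mm from hinge to free edge, 4 mm thick): 0 = folded flat over the mouth and over the inner flap, 1.57 = upright, more = leaning outwards; stiff hinge, stays where it is left; at most 2.1
- flap_outer_hinge (a point): middle of the outer flap's hinge line, on the carton's +y wall at the rim, 107 mm above the bench; the hinge line runs along the carton's x; the flap's own -y axis points from the hinge to its free edge (folded: towards the carton's -y)
- post: steel dispatch post fixed to the bench: base 120 x 120 x 12 mm, upright 20 x 24 mm up to 185 mm; origin at the centre of its underside, z up; its peg leans out to its -x side
- peg: round steel peg, 12 mm thick, 80 mm long, on the -x face of the post, slanting upwards 65 degrees above level (25 degrees from vertical); origin at its root, 175 mm above the bench (the upright hides the first 4 mm or so); z along the peg to its tip, y level
- peg_tip (a point): free upper end of the peg, 247 mm above the bench
- tag: wooden tag lying flat: plywood plate 150 (x) x 56 (y) x 8 mm with a round 31 mm eye right through near its +x end, and on its top a grip bar 70 (x) x 20 (y) mm, 26 mm high (top at 34 mm), centred 20 mm towards -x of the middle; 80 to 140 g; origin at the centre of the underside, z up
- tag_eye (a point): centre of the tag's eye, 48 mm from the tag's middle along +x, at half the plate's thickness (4 mm above the underside); the eye's axis is the tag's z
- tag_grip (a point): point inside the tag's grip bar to take it by, 22 mm above the underside, 20 mm from the middle along -x; grip across y (20 mm)
- blank: blank tag without an eye, otherwise the same shape and size as the tag, lying flat; to be left alone; origin at the centre of its underside
- glue: small white bottle, 38 mm across, 75 mm tall, standing; to be left alone; origin under its centre
- jar: small white jar, 40 mm across, 70 mm tall, standing; to be left alone; origin under its centre
- tape_a: roll of tape lying flat, 104 mm across, 48 mm high; to be left alone; origin under its centre
- tape_b: second roll of tape lying flat, 104 mm across, 48 mm high; to be left alone; origin under its centre
- paper_roll: white paper roll standing, 110 mm across, 110 mm tall; to be left alone; origin under its centre
- bottle: clear water bottle standing, 66 mm across, 200 mm tall; to be left alone; origin under its centre
- cutter: utility knife lying flat, 150 mm long body along x, 24 mm wide, 16 mm high; to be left alone; origin under its centre
There are look-alikes about, which are no part of the job. Leave any green look-alike of the post alone.

How it is judged (in metres and radians):
On the way, in this order (a step that is already met when the one before it is completed fails the run):
1. the inner flap is folded flat (value of joint flap_inner below 0.1 rad), for 0.2 s.
2. the outer flap is folded flat over it (value of joint each of flap_inner, flap_outer below 0.1 rad), for 0.2 s.
3. the tag hangs by its eye on the peg, let go (x of tag_eye in the frame of peg between -0.016 and 0.016 m and y of tag_eye in the frame of peg between -0.016 and 0.016 m and z of tag_eye in the frame of peg between -0.015 and 0.07 m and contact force between tag and the arm below 0.1 N and contact force between tag and the fingers below 0.1 N), for 0.2 s.
At the end, for the whole second after the job is handed in: Both flaps are folded flat (each within 0.1 rad), and the tag hangs still with the peg through its eye: the centre of the eye is within 16 mm sideways of the peg's axis along each of the peg's x and y, and between 15 mm below the peg's root and 70 mm up it along its axis (all of step 2 and x of tag_eye in the frame of peg between -0.016 and 0.016 m and y of tag_eye in the frame of peg between -0.016 and 0.016 m and z of tag_eye in the frame of peg between -0.015 and 0.07 m and linear speed of tag below 0.03 m/s and angular speed of tag below 0.4 rad/s); the robot touches nothing.
It fails at once if the blank tag is displaced by more than 40 mm (distance of blank from where it was at the start of the episode above 0.04 m).
It fails at once if any other loose thing on the bench (glue, jar, tape rolls, paper roll, bottle, cutter) is displaced by more than 40 mm (distance of any of glue, jar, tape_a, tape_b, paper_roll, bottle, cutter from where it was at the start of the episode above 0.04 m).
It also fails if it takes over 67 s, if anything falls off the work surface, if the arm or the gripper's body presses on something with over 40 N, if the wrist force passes 120 N, or if a joint passes its speed limit or range.

ROBOT

A 6-joint arm with a two-finger parallel gripper is mounted at the origin on the work surface. World frame = base frame: x ahead of the robot, y to its left, z up, the work surface at z = 0. Lengths are in m, angles in degrees, forces in N, time in s.
With the tool pointing down it reaches from about 0.375 to 0.9 m from the base axis. Payload 3.1 kg.
Tool frame: the origin (TCP) lies on the centre line of the jaws, within the pads' length; the fingertips stand 19 mm ahead of it and the grasp point (between the pads) is the TCP (tips_ahead is the distance from the TCP to the fingertips, in m); z points along the fingers, y is the line along which they close (so a half turn about z gives the same grasp; the last joint's range is limited). The gripper opens to 87 mm and grips with 3 to 60 N. Pads are 19 mm wide; open, the fingers measure 117 mm over their backs; the gripper's body (75 mm by 190 mm) begins 51 mm behind the grasp point.
Start: joints at [-10.227, 30.224, 82.088, -0, 67.689, -10.227], TCP at [0.625, 0, 0.242] pointing down, gripper open.
Joint ranges: [-176.69, 176.69], [-43.24, 126.21], [12.49, 139.97], [-82, 262], [0, 151.66], [-163.58, 163.58]. Speed limits (degrees/s): [159.86, 159.86, 180, 180, 180, 180].

INTERFACE

Orientations are given as a 3x3 rotation matrix whose columns are the frame's x, y, z axes.
In Python, from rig import read_state, capture, hand_in, trace, landmark_of, tips_ahead gives the robot as it stands.
- The arm moves only by the shell command python3 -m jog 'ROWS'. ROWS is JSON, a list of rows, each an object of numbers: "tx", "ty", "tz": the shift along the tool's x, y, z in cm; "roll": the turn about the tool's z in rad; "jaw": the opening, from 0 (shut) to 1 (fully open). A call has 1 to 8 rows; each row shifts and turns the commanded pose from where the row before left it, along the tool's axes as they then stand; what a row does not reach is not made up. A row lasts 1/10 s, in which the tool goes at most 50 mm and 8.59 degrees, less where a joint would pass 70% of its speed; a pose out of reach is approached as far as the arm can. A call with a gripper value outside its range is refused whole. The fingers move at their own pace and stop on an object; the grip force is fixed at half the most. Time passes only in rows, so rows that do not move let the fingers close. It gives the time, the measured TCP pose, the force, the opening and the grip force at its end, in the units of the state.
- read_state(): the state, without advancing time (a new reading comes with each control period).
- capture(name): name is "scene" or "side" or "wrist"; returns a dict with "img" (384x512x3 uint8, red, green, blue), "vertical_fov" (degrees; the focal length in pixels is half the picture's height over the tangent of half this angle, whatever the lens; pixels are square), "cx", "cy" (the principal point, pixels), "cam_to_world" (4x4, takes a point from camera to world coordinates); the wrist camera has in their place "tool_from_camera" (4x4, takes a point from camera to tool coordinates, whose origin is the TCP and whose axes are the flange's). Camera axes: x right, y up, looking along -z (the intrinsics and any distortion apply to the point x, -y, -z); pixel columns grow to the right and rows downward; lengths in m; the calibration is good to about 2 mm. A picture is of the moment at which its call begins: read the wrist's pose just before it. There is no depth.
- hand_in(): hands the job in; it is judged then, once.
Trained networks look in the newest picture that a camera, given by its name, has taken for a name from the list of things; names that differ only in an ending like _2 or _b are one class to them, and where a whole thing is asked for, a point or a joint stands for the part that bears it (a point fixed in the world has none). Each returns a list of dicts, best first, with "p" (0 to 1); they miss things now and then, are a little off and sometimes report something else, mostly with a low value. They report only what shows in the picture. A call takes as long as a camera call. They do not tell look-alikes from the thing itself.
- trace(camera, thing): "pixels" (384x512 bool, what is visible of it) and "bbox" ([left, top, width, height] in pixels, round what is visible of it).
- landmark_of(camera, thing): "point" ([row, column] in pixels: a listed point, or the origin of a listed thing).
The state is a dict: "time_s": time; "joint_positions": joint angles; "qvel": joint speeds; "tau": joint torques, N m; "position": TCP position; "tcp_rot": TCP orientation; "force": force on the tool from outside, world axes, zero at the start; "moment": the same for the moment, N m; "opening": opening from 0.0 (shut) to 1.0 (fully open); "grasp_force": force on a finger pad.
Only numpy, scipy, OpenCV 4.12 (cv2) and the standard library are available. Lean on these libraries where they do the work, as an engineer would, in place of code of your own. Each camera call takes 0.05 s, during which the arm holds its last target. There are 200 camera calls.

## Working session

There is one attempt and no reset: what is moved stays moved. The work goes in short steps, Python scripts to look and compute and a shell command to move; the robot and the scene stay as the last step left them, time stands still between calls to the robot, and variables do not carry over. Pictures are saved under pics/ and viewed, at most 10 in all, crops included, and the job is handed in when it is done.

View pics/s1.png

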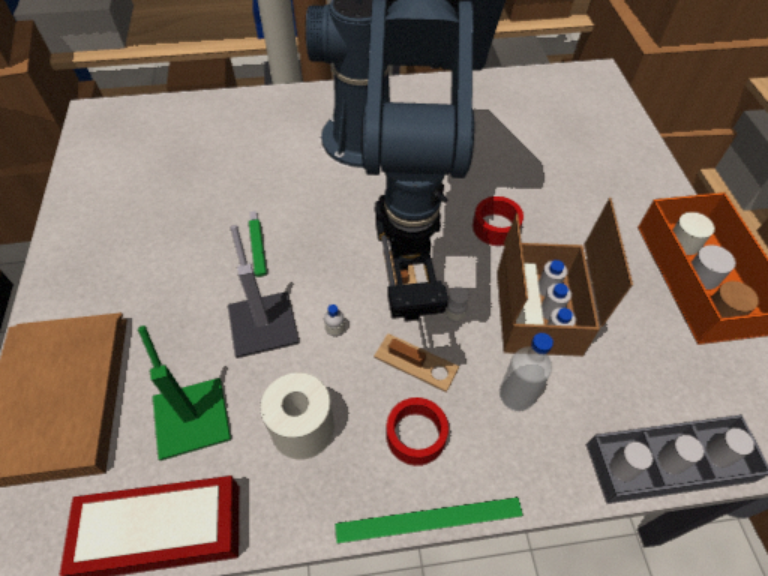

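View pics/d1.png

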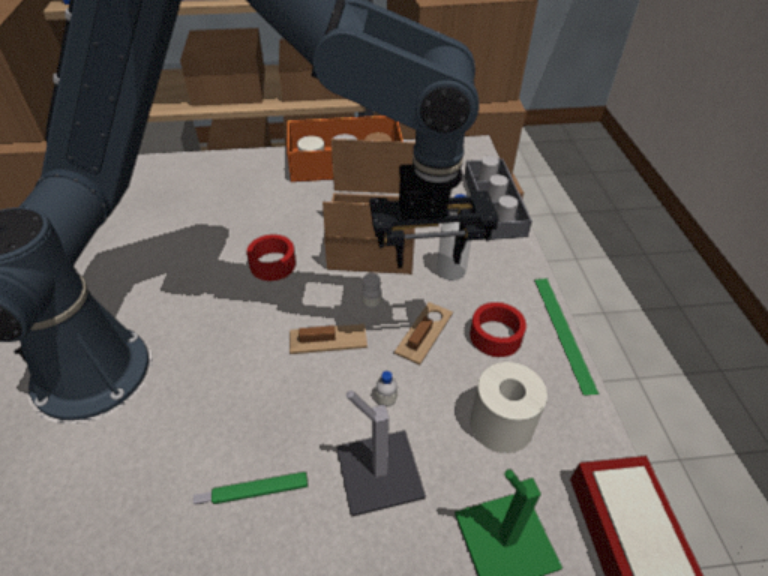

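Scene (original px): the eyed tag is at about (242,279) with its eye near (248,293), and the blank is behind the gripper near (186,268). The steel post is at (215,175), with its peg tip at about (152,157). The green look-alike post is at (284,129). The carton is around (200,365) with both flaps up. Next I'll crop the carton, tags and post, and triangulate.

Run:
```python
from h import *
a=capture('scene');b=capture('side')
def crop(c,x0,y0,w,h,s):
    return cv2.resize(c['img'][y0:y0+h,x0:x0+w,::-1],(int(w*s),int(h*s)),interpolation=cv2.INTER_CUBIC)
A=crop(a,320,125,110,120,3.6);B=crop(b,200,80,110,120,3.6)
cv2.imwrite('pics/carton.png',np.hstack([A,B]))
A=crop(a,145,140,60,100,4);B=crop(b,220,250,70,100,4);C=crop(b,185,190,130,60,2)
W=np.zeros((400,A.shape[1]+B.shape[1]+260,3),np.uint8);W[:,:240]=A;W[:,240:520]=B;W[:120,520:]=C
cv2.imwrite('pics/post.png',W)
def t(n,p,q):
    r,e=tri([ray(a,p),ray(b,q)]);print(n,r.round(4),e.round(4))
t('inh',(189,340),(158,246));t('outh',(184,394),(125,250))
t('tagA',(246,290),(210,289));t('grip',(234,271),(220,276))
t('peg_tip',(148,153),(264,230));t('post',(220,175),(317,254));t('blank',(186,268),(227,216));t('tip2',(152,157),(263,234))
t('tapeb',(290,279),(225,326));t('tapea',(150,330),(176,182));t('glue',(218,222),(262,257));t('jar',(206,304),(204,249));t('bottle',(261,346),(180,300));t('paper',(284,202),(282,333))
```

```text
inh [0.5459 0.2157 0.0968] [0.001 0.001]
outh [0.5711 0.3524 0.1257] [0.002 0.002]
tagA [0.6609 0.0588 0.0139] [0.0003 0.0003]
grip [0.6168 0.0149 0.0201] [0.0044 0.0044]
peg_tip [ 0.4682 -0.2666  0.2496] [0.0005 0.0005]
post [ 0.5189 -0.2569 -0.0122] [0.001 0.001]
blank [ 0.437   0.0334 -0.0072] [0.0004 0.0004]
tip2 [ 0.4757 -0.259   0.2413] [0.0013 0.0013]
tapeb [ 0.7691  0.0115 -0.0152] [0.0012 0.0012]
tapea [0.3314 0.2558 0.006 ] [0.0026 0.0026]
glue [ 0.544  -0.1173  0.0132] [0.003 0.003]
jar [ 5.382e-01  1.202e-01 -5.000e-04] [0.01 0.01]
bottle [7.224e-01 2.016e-01 4.000e-04] [0.0033 0.0033]
paper [ 0.7334 -0.1891  0.002 ] [0.0006 0.0006]
```

View pics/carton.png

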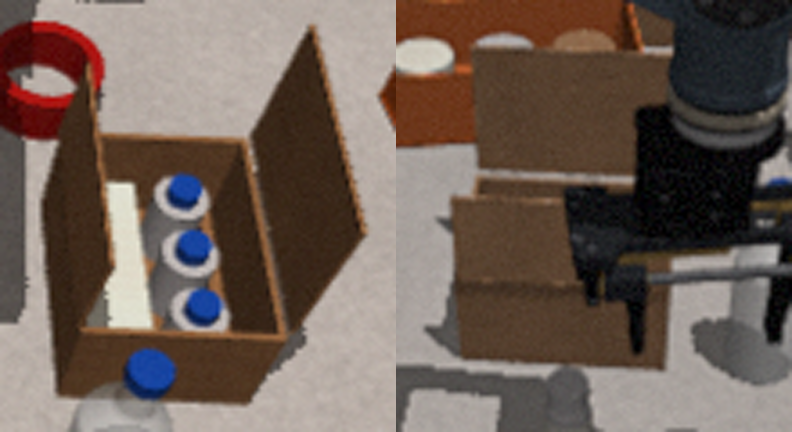

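View pics/post.png

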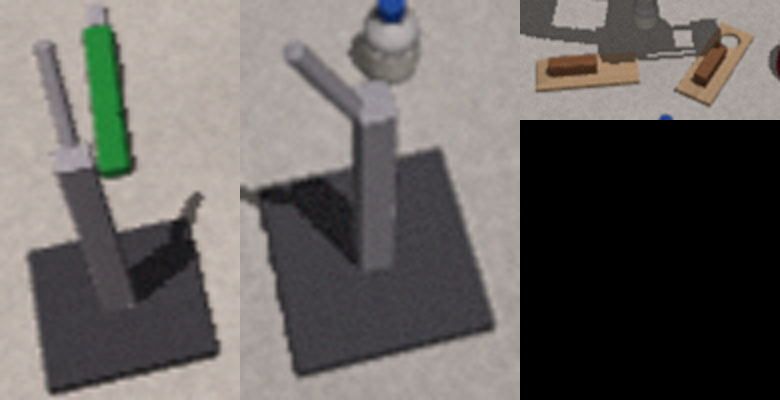

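The eyed tag is confirmed at side px (210–222, 280–290), and the blank at (227,216) has no eye. The steel post's peg tip is at scene px (151,156) and side px (263,234). Both flaps lean slightly. I'll fit the poses from these corners.

Run:
```python
from h import *
from scipy.optimize import least_squares
a=capture('scene');b=capture('side')
S=lambda c,r:(a,(125+r/3.6,320+c/3.6)); D=lambda c,r:(b,(80+r/3.6,200+(c-396)/3.6))
def corners(p):
    x,y,w,ti,to=p;R=np.array([[np.cos(w),-np.sin(w),0],[np.sin(w),np.cos(w),0],[0,0,1]])
    L=lambda u,v,z:R@np.array([u,v,z])+[x,y,0]
    fi=lambda u,r:L(u,-.0725+r*np.cos(ti),.102+r*np.sin(ti));fo=lambda u,r:L(u,.0725-r*np.cos(to),.107+r*np.sin(to))
    return L,fi,fo
def res(p,full=False):
    L,fi,fo=corners(p)
    obs=[(L(.095,-.075,.1),S(83,330)),(L(.095,.075,.1),S(285,336)),(L(-.095,.075,.1),S(247,141)),
     (fi(-.0925,.085),S(90,67)),(fi(.0925,.085),S(110,270)),(fo(-.0925,.13),S(312,27)),(fo(.0925,.13),S(365,235)),
     (L(.095,-.075,0),S(60,393)),(L(.095,.075,0),S(248,402)),
     (fi(-.0925,.085),D(455,197)),(fi(-.0925,0),D(460,285)),(L(-.095,-.075,0),D(462,357)),(L(.095,-.075,0),D(664,367)),(fo(-.0925,.13),D(473,47))]
    e=np.array([np.array(proj(c,P))-px for P,(c,px) in obs]);return e if full else e.ravel()
r=least_squares(res,[.56,.28,0,1.6,1.8],loss='soft_l1');print('carton',r.x.round(4));print(res(r.x,True).round(1).tolist())
w=r.x[2];print('hingei',corners(r.x)[1](0,0),'topi',corners(r.x)[1](0,.085),'topo',corners(r.x)[2](0,.13),corners(r.x)[2](0,0))
S=lambda c,r:(a,(140+r/4,145+c/4)); D=lambda c,r:(b,(250+r/4,220+(c-240)/4))
def post(p,full=False):
    x,y,w=p;R=np.array([[np.cos(w),-np.sin(w),0],[np.sin(w),np.cos(w),0],[0,0,1]])
    L=lambda u,v,z:R@np.array([u,v,z])+[x,y,0]
    tip=L(-.010-.0338+.0017,0,.2475)   # root near face
    obs=[(tip,S(44,44)),(tip,D(293,50)),(L(-.06,-.06,.012),S(28,255)),(L(.06,.06,.012),S(217,350)),(L(.06,-.06,.012),S(52,387)),
     (L(-.06,-.06,.012),D(260,192)),(L(-.06,.06,.012),D(440,150)),(L(.06,.06,.012),D(493,325)),(L(.06,-.06,.012),D(300,370)),(L(0,0,.185),S(70,158)),(L(0,0,.185),D(376,102))]
    e=np.array([np.array(proj(c,P))-px for P,(c,px) in obs]);return (e,tip) if full else e.ravel()
r=least_squares(post,[.52,-.25,0],loss='soft_l1');e,tip=post(r.x,True);print('post',r.x.round(4),tip.round(4));print(e.round(1).tolist())
print('tip tri',tri([ray(*S(44,44)),ray(*D(293,50))]))
print('root tri',tri([ray(*S(72,148)),ray(*D(356,114))]))
```

```text
carton [ 0.5606  0.2871 -0.1776  1.5654  1.6331]
[[1.3, -0.3], [1.9, 0.9], [-0.4, -0.1], [-1.2, -1.0], [-1.1, 0.4], [-1.0, -0.2], [-0.7, -0.0], [1.8, -0.9], [1.4, -0.2], [-1.1, -0.7], [-3.6, -0.3], [0.2, 0.2], [0.3, 1.0], [-1.5, -0.2]]
hingei [0.54775441 0.21569306 0.102     ] topi [0.54783571 0.21614599 0.18699875] topo [0.57480015 0.36637322 0.23674815] [0.57337123 0.35841229 0.107     ]
post [ 0.5181 -0.259  -0.2545] [ 0.4774 -0.2484  0.2475]
[[-0.2, 4.5], [-6.3, 0.6], [-7.5, 6.3], [8.3, -10.3], [-5.5, -10.9], [36.3, -0.1], [0.8, -35.8], [-36.6, -2.2], [-0.7, 41.3], [0.3, -1.3], [0.2, 0.7]]
tip tri (array([ 0.47464475, -0.2603929 ,  0.24465567]), array([0.00072565, 0.00072565]))
root tri (array([ 0.50486539, -0.25735416,  0.17631579]), array([0.00196394, 0.00196394]))
```

Run:
```python
from h import *
from scipy.optimize import least_squares
s=read_state();print(np.array(s['tcp_rot']).round(3),s['position'],s['time_s'],tips_ahead,s['force'])
a=capture('scene');b=capture('side')
S=lambda c,r:(a,(140+r/4,145+c/4)); D=lambda c,r:(b,(250+r/4,220+(c-240)/4))
def post(p,full=False):
    x,y,w=p;R=np.array([[np.cos(w),-np.sin(w),0],[np.sin(w),np.cos(w),0],[0,0,1]])
    L=lambda u,v,z:R@np.array([u,v,z])+[x,y,0]
    tip=L(-.010-.0338+.0017,0,.2475)
    obs=[(tip,S(44,44)),(tip,D(293,50)),(L(-.06,-.06,.012),S(28,255)),(L(.06,.06,.012),S(217,350)),(L(.06,-.06,.012),S(52,387)),
     (L(-.06,.06,.012),D(260,192)),(L(.06,.06,.012),D(440,150)),(L(.06,-.06,.012),D(493,325)),(L(-.06,-.06,.012),D(300,370)),(L(0,0,.185),S(70,158)),(L(0,0,.185),D(376,102))]
    e=np.array([np.array(proj(c,P))-px for P,(c,px) in obs]);return (e,tip) if full else e.ravel()
r=least_squares(post,[.52,-.25,0],loss='soft_l1');e,tip=post(r.x,True);print('post',r.x.round(4),tip.round(4));print(e.round(1).tolist())
yh=np.array([.1767,.9843,0]);xh=np.array([.9843,-.1767,0]);C=np.array([.5606,.2871,0])
print('goal',C-.02*xh-.105*yh)
```

```text
[[ 0.  1.  0.]
 [ 1. -0.  0.]
 [ 0.  0. -1.]] [6.24998130e-01 3.11665738e-05 2.41549813e-01] 1.9 0.019 [-0.0768359  -0.06901007 -0.3029581 ]
post [ 0.5168 -0.2563  0.139 ] [ 0.4751 -0.2621  0.2475]
[[-0.3, -1.1], [-0.4, 0.0], [-1.0, -1.3], [-0.1, -0.9], [0.8, -2.1], [-1.8, -0.6], [-1.7, 0.3], [-1.1, 1.3], [0.2, -0.4], [-0.2, -0.2], [-0.9, -0.0]]
goal [0.5223605 0.1872825 0.       ]
```

```bash
python3 -m jog '[{"tx":3.74,"ty":-2.06,"tz":1.25,"jaw":0},{"tx":3.74,"ty":-2.06,"tz":1.25,"jaw":0},{"tx":3.74,"ty":-2.06,"tz":1.25,"jaw":0},{"tx":3.74,"ty":-2.06,"tz":1.25,"jaw":0},{"tx":3.74,"ty":-2.06,"tz":1.25,"jaw":0},{"roll":0.09,"jaw":0},{"roll":0.088,"jaw":0},{"jaw":0}]'
```

```text
$[0]: bad value
```

```bash
python3 -m jog '[{"tx":3.74,"ty":-2.06,"tz":1.25,"roll":0,"jaw":0.0},{"tx":3.74,"ty":-2.06,"tz":1.25,"roll":0,"jaw":0.0},{"tx":3.74,"ty":-2.06,"tz":1.25,"roll":0,"jaw":0.0},{"tx":3.74,"ty":-2.06,"tz":1.25,"roll":0,"jaw":0.0},{"tx":3.74,"ty":-2.06,"tz":1.25,"roll":0,"jaw":0.0},{"tx":0,"ty":0,"tz":0,"roll":0.09,"jaw":0.0},{"tx":0,"ty":0,"tz":0,"roll":0.088,"jaw":0.0},{"tx":0,"ty":0,"tz":0,"roll":0,"jaw":0.0}]'
```

```text
time_s: 2.8
position: [0.5219, 0.1876, 0.1791]
tcp_rot: [[0.176, 0.984, 0.0], [0.984, -0.176, 0.0], [0.0, 0.0, -1.0]]
force: [-0.2, -0.1, -0.0]
opening: 0.357
grasp_force: 0.0
```

```bash
python3 -m jog '[{"tx":1.2,"ty":0,"tz":-0.2,"roll":0,"jaw":0.0},{"tx":1.1,"ty":0,"tz":-0.2,"roll":0,"jaw":0.0},{"tx":1.5,"ty":0,"tz":-0.2,"roll":0,"jaw":0.0},{"tx":1.6,"ty":0,"tz":0.6,"roll":0,"jaw":0.0},{"tx":1.5,"ty":0,"tz":0.9,"roll":0,"jaw":0.0},{"tx":1.1,"ty":0,"tz":1.3,"roll":0,"jaw":0.0},{"tx":0.7,"ty":0,"tz":1.6,"roll":0,"jaw":0.0},{"tx":0,"ty":0,"tz":0,"roll":0,"jaw":0.0}]'; python3 -m jog '[{"tx":0.2,"ty":0,"tz":0.7,"roll":0,"jaw":0.0},{"tx":0.1,"ty":0,"tz":0.7,"roll":0,"jaw":0.0},{"tx":0,"ty":0,"tz":0.2,"roll":0,"jaw":0.0},{"tx":0,"ty":0,"tz":0,"roll":0,"jaw":0.0}]'
```

```text
time_s: 3.6
position: [0.5357, 0.2734, 0.1378]
tcp_rot: [[0.176, 0.984, -0.005], [0.984, -0.176, -0.001], [-0.002, -0.005, -1.0]]
force: [0.4, 1.0, 0.3]
opening: 0.006
grasp_force: 0.0
time_s: 4.0
position: [0.5378, 0.2752, 0.1248]
tcp_rot: [[0.178, 0.984, -0.0], [0.984, -0.178, -0.0], [-0.0, -0.0, -1.0]]
force: [0.2, 1.4, -0.6]
opening: 0.002
grasp_force: 0.0
```

```bash
python3 -m jog '[{"tx":0,"ty":0,"tz":0.3,"roll":0,"jaw":0.0},{"tx":0,"ty":0,"tz":0,"roll":0,"jaw":0.0},{"tx":0,"ty":0,"tz":0,"roll":0,"jaw":0.0}]'
python3 - <<'E'
from h import *
print(read_state()['position'],read_state()['force'])
a=capture('scene');b=capture('side');A=cv2.resize(a['img'][125:245,320:430,::-1],None,fx=3.4,fy=3.4);B=cv2.resize(b['img'][80:200,200:310,::-1],None,fx=3.4,fy=3.4)
cv2.imwrite('pics/f1.png',np.hstack([A,B]))
E
```

```text
time_s: 4.3
position: [0.5384, 0.2754, 0.1234]
tcp_rot: [[0.177, 0.984, 0.002], [0.984, -0.177, 0.0], [0.0, 0.001, -1.0]]
force: [-1.7, -1.0, 5.6]
opening: 0.009
grasp_force: 2.6
[0.53840947 0.27543311 0.1233693 ] [-1.65144813 -1.02804811  5.55357567]
```

View pics/f1.png

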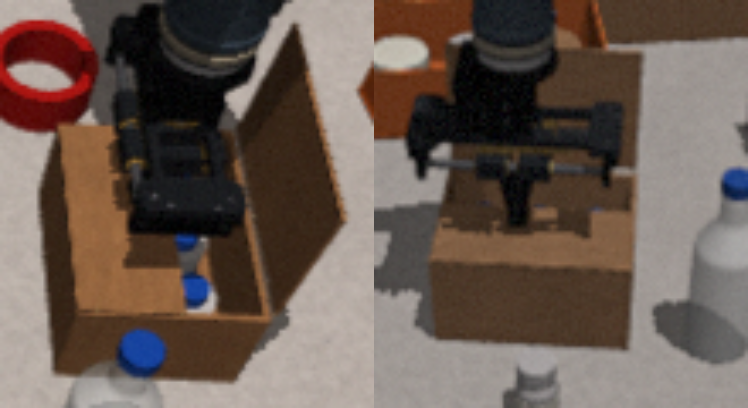

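Inner flap lies flat: the tip touches at z 0.104 with a firm 5.6 N, and the crop shows it over half the mouth. Outer flap next.

```bash
python3 -m jog '[{"tx":0,"ty":0,"tz":-4.2,"roll":0,"jaw":0.0},{"tx":0,"ty":0,"tz":-4.2,"roll":0,"jaw":0.0},{"tx":0,"ty":0,"tz":-4.2,"roll":0,"jaw":0.0},{"tx":0,"ty":0,"tz":-4.2,"roll":0,"jaw":0.0},{"tx":3.5,"ty":0,"tz":0,"roll":0,"jaw":0.0},{"tx":3.5,"ty":0,"tz":0,"roll":0,"jaw":0.0},{"tx":3.5,"ty":0,"tz":0,"roll":0,"jaw":0.0},{"tx":3.5,"ty":0,"tz":0,"roll":0,"jaw":0.0}]'; python3 -m jog '[{"tx":0,"ty":0,"tz":0,"roll":0,"jaw":0.0},{"tx":0,"ty":0,"tz":4,"roll":0,"jaw":0.0},{"tx":0,"ty":0,"tz":4,"roll":0,"jaw":0.0},{"tx":0,"ty":0,"tz":0,"roll":0,"jaw":0.0},{"tx":0,"ty":0,"tz":0,"roll":0,"jaw":0.0}]'
```

```text
time_s: 5.2
position: [0.563, 0.4143, 0.2906]
tcp_rot: [[0.178, 0.984, 0.001], [0.984, -0.178, 0.0], [0.0, 0.001, -1.0]]
force: [0.2, 0.6, 1.0]
opening: 0.007
grasp_force: 0.0
time_s: 5.7
position: [0.5626, 0.4126, 0.2099]
tcp_rot: [[0.178, 0.984, -0.001], [0.984, -0.178, -0.001], [-0.001, -0.001, -1.0]]
force: [1.2, 1.0, 0.9]
opening: 0.006
grasp_force: 0.0
```

```bash
python3 -m jog '[{"tx":-1.9,"ty":0,"tz":-0.3,"roll":0,"jaw":0.0},{"tx":-1.9,"ty":0,"tz":-0.6,"roll":0,"jaw":0.0},{"tx":-1.4,"ty":0,"tz":-0.5,"roll":0,"jaw":0.0},{"tx":-1.3,"ty":0,"tz":-0.3,"roll":0,"jaw":0.0},{"tx":-1.3,"ty":0,"tz":0.3,"roll":0,"jaw":0.0},{"tx":-1.3,"ty":0,"tz":0.5,"roll":0,"jaw":0.0},{"tx":-1.1,"ty":0,"tz":0.8,"roll":0,"jaw":0.0},{"tx":-1.1,"ty":0,"tz":0.9,"roll":0,"jaw":0.0}]'; python3 -m jog '[{"tx":-0.9,"ty":0,"tz":1.0,"roll":0,"jaw":0.0},{"tx":-0.9,"ty":0,"tz":1.1,"roll":0,"jaw":0.0},{"tx":-0.6,"ty":0,"tz":1.2,"roll":0,"jaw":0.0},{"tx":-0.5,"ty":0,"tz":1.3,"roll":0,"jaw":0.0},{"tx":-0.3,"ty":0,"tz":1.2,"roll":0,"jaw":0.0},{"tx":-0.2,"ty":0,"tz":1.1,"roll":0,"jaw":0.0},{"tx":0,"ty":0,"tz":0,"roll":0,"jaw":0.0},{"tx":0,"ty":0,"tz":0,"roll":0,"jaw":0.0}]'
```

```text
time_s: 6.5
position: [0.5424, 0.3012, 0.2012]
tcp_rot: [[0.177, 0.984, -0.0], [0.984, -0.177, -0.0], [-0.0, -0.0, -1.0]]
force: [0.9, 0.5, 0.6]
opening: 0.007
grasp_force: 0.3
time_s: 7.3
position: [0.5365, 0.2687, 0.1325]
tcp_rot: [[0.177, 0.984, -0.001], [0.984, -0.177, -0.0], [-0.0, -0.001, -1.0]]
force: [-0.6, -0.1, 0.2]
opening: 0.004
grasp_force: 0.0
```

```bash
python3 -m jog '[{"tx":0,"ty":0,"tz":0.4,"roll":0,"jaw":0.0},{"tx":0,"ty":0,"tz":0.3,"roll":0,"jaw":0.0},{"tx":0,"ty":0,"tz":0,"roll":0,"jaw":0.0},{"tx":0,"ty":0,"tz":0,"roll":0,"jaw":0.0},{"tx":0,"ty":0,"tz":0,"roll":0,"jaw":0.0}]'
```

```text
time_s: 7.8
position: [0.5374, 0.2691, 0.1282]
tcp_rot: [[0.177, 0.984, 0.003], [0.984, -0.177, 0.001], [0.001, 0.002, -1.0]]
force: [-1.2, -0.0, 9.1]
opening: 0.007
grasp_force: 4.6
```

```bash
python3 -m jog '[{"tx":0,"ty":0,"tz":-4,"roll":0,"jaw":0.5},{"tx":0,"ty":0,"tz":-4,"roll":0,"jaw":1.0},{"tx":0,"ty":0,"tz":-4,"roll":-0.09,"jaw":1.0},{"tx":0,"ty":0,"tz":-4,"roll":-0.088,"jaw":1.0},{"tx":-4.7,"ty":1.4,"tz":0,"roll":0,"jaw":1.0},{"tx":-4.7,"ty":1.4,"tz":0,"roll":0,"jaw":1.0},{"tx":-4.7,"ty":1.4,"tz":0,"roll":0,"jaw":1.0},{"tx":-4.7,"ty":1.4,"tz":0,"roll":0,"jaw":1.0}]';python3 -m jog '[{"tx":-4.7,"ty":0.7,"tz":0,"roll":0,"jaw":1.0},{"tx":0,"ty":0,"tz":0,"roll":0,"jaw":1.0},{"tx":0,"ty":0,"tz":0,"roll":0,"jaw":1.0},{"tx":0,"ty":0,"tz":0,"roll":0,"jaw":1.0}]'
python3 - <<'E'
from h import *
import pickle
s=read_state();c=capture('wrist');a=capture('scene');b=capture('side')
print({k:v for k,v in c.items() if k!='img'})
pickle.dump((s,c),open('w1.pkl','wb'))
for n in ['tag_eye','tag_grip','tag','blank']:
  for cam,cc in(('wrist',c),('scene',a),('side',b)):
    print(n,cam,[(np.round(l['point'],1).tolist(),round(l['p'],2), onz(cc,l['point'],{'tag_eye':.004,'tag_grip':.022}.get(n,0),s).round(4).tolist()) for l in landmark_of(cam,n)[:3]])
cv2.imwrite('pics/w1.png',np.hstack([c['img'][:,:,::-1],cv2.resize(a['img'][125:245,340:430,::-1],(288,384))]))
E
```

```text
time_s: 8.6
position: [0.593, 0.0794, 0.2867]
tcp_rot: [[-0.001, 1.0, 0.001], [1.0, 0.001, -0.0], [-0.0, 0.001, -1.0]]
force: [0.5, 0.3, -0.2]
opening: 0.648
grasp_force: 0.0
time_s: 9.0
position: [0.5993, 0.0348, 0.2861]
tcp_rot: [[-0.001, 1.0, -0.0], [1.0, 0.001, 0.001], [0.001, -0.0, -1.0]]
force: [0.5, -0.0, 0.9]
opening: 0.972
grasp_force: 0.0
{'vertical_fov': 70.63468828738938, 'cx': 250.64134547174788, 'cy': 190.29779085569427, 'tool_from_camera': array([[-2.63556269e-04,  9.65600620e-01,  2.60029562e-01,
         7.11242259e-02],
       [ 9.99999874e-01,  3.65713772e-04, -3.44488559e-04,
         1.18382778e-04],
       [-4.27734758e-04,  2.60029438e-01, -9.65600595e-01,
        -1.42831260e-01],
       [ 0.00000000e+00,  0.00000000e+00,  0.00000000e+00,
         1.00000000e+00]])}
tag_eye wrist [([143.6, 289.9], 0.97, [0.6604, 0.0668, 0.004]), ([13.2, 198.6], 0.4, [0.5274, 0.245, 0.004])]
tag_eye scene [([249.2, 290.7], 0.79, [0.6663, 0.0604, 0.004])]
tag_eye side [([208.5, 290.5], 0.69, [0.6687, 0.0732, 0.004])]
tag_grip wrist [([182.0, 269.9], 0.69, [0.6292, 0.0098, 0.022])]
tag_grip scene [([232.1, 271.0], 0.69, [0.6156, 0.0125, 0.022]), ([218.8, 175.1], 0.45, [0.5368, -0.2518, 0.022]), ([151.1, 327.4], 0.18, [0.3454, 0.242, 0.022])]
tag_grip side [([222.3, 281.4], 0.61, [0.6283, 0.0075, 0.022]), ([282.9, 334.5], 0.15, [0.7307, -0.2036, 0.022])]
tag wrist [([173.1, 272.7], 0.6, [0.635, 0.0194, 0.0])]
tag scene [([242.3, 277.6], 0.88, [0.6385, 0.0286, 0.0]), ([189.2, 266.8], 0.73, [0.454, 0.0265, 0.0])]
tag side [([224.8, 283.6], 0.7, [0.6375, 0.015, 0.0])]
blank wrist [([169.9, 154.6], 0.57, [0.4452, 0.0245, 0.0]), ([109.1, 211.3], 0.25, [0.5397, 0.1181, 0.0])]
blank scene [([187.6, 266.9], 0.64, [0.448, 0.0277, -0.0])]
blank side [([225.9, 217.1], 0.55, [0.4404, 0.0318, 0.0])]
```

View pics/w1.png

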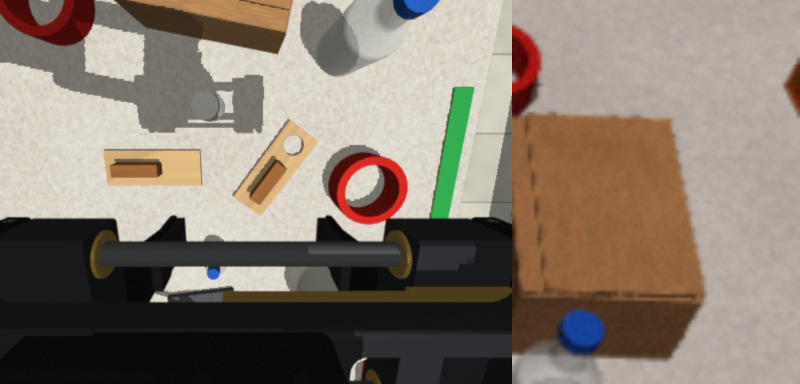

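Both flaps now lie flat. In the wrist view the eyed tag has its eye at about (row 144, col 292), and the blank is at (167,150). I'll take the tag pose from its corners and triangulate the eye and grip.

Run:
```python
from h import *
import pickle
s,c=pickle.load(open('w1.pkl','rb'));a=capture('scene');b=capture('side')
print('eye',tri([ray(c,(143.6,289.9),s),ray(a,(249.2,290.7)),ray(b,(208.5,290.5))]))
print('grip',tri([ray(c,(182,269.9),s),ray(a,(232.1,271)),ray(b,(222.3,281.4))]))
im=c['img'].astype(int);m=((im[:,:,0]-im[:,:,2])>45).astype(np.uint8);m[:,:225]=0;m[:,322:]=0;m[:110]=0;m[218:]=0
n,l,st,_=cv2.connectedComponentsWithStats(m);k=1+st[1:,4].argmax();cnt,h=cv2.findContours((l==k).astype(np.uint8),cv2.RETR_CCOMP,cv2.CHAIN_APPROX_NONE)
big=max(cnt,key=len)[:,0,:];P=np.array([onz(c,(v,u),.006,s)[:2] for u,v in big])
(r)=cv2.minAreaRect((P*1000).astype(np.float32));print(r)
for q in cnt:
  if 8<len(q)<80:
    u,v=q[:,0,:].mean(0);print('hole',len(q),u,v,onz(c,(v,u),.004,s))
print('trace',[t['bbox'] for t in trace('wrist','tag')[:2]])
```

```text
eye (array([0.66473741, 0.0648978 , 0.00773623]), array([0.00532301, 0.00572591, 0.00457913]))
grip (array([0.62561987, 0.00923087, 0.02782476]), array([0.00367052, 0.00645535, 0.00540202]))
((636.60546875, 25.956207275390625), (150.9855194091797, 57.0897102355957), 54.1186408996582)
hole 75 262.41333333333336 176.74666666666667 [0.61832051 0.01420088 0.004     ]
hole 58 292.91379310344826 144.8793103448276 [0.66511548 0.064819   0.004     ]
trace [[232.3, 123.5, 83.3, 89.3]]
```

```bash
python3 -m jog '[{"tx":-2.5,"ty":2.56,"tz":0,"roll":0,"jaw":1.0},{"tx":0,"ty":0,"tz":3,"roll":0.1252,"jaw":1.0},{"tx":0,"ty":0,"tz":3,"roll":0.1252,"jaw":1.0},{"tx":0,"ty":0,"tz":3,"roll":0.1252,"jaw":1.0},{"tx":0,"ty":0,"tz":3,"roll":0.1252,"jaw":1.0},{"tx":0,"ty":0,"tz":3,"roll":0.1252,"jaw":1.0},{"tx":0,"ty":0,"tz":3,"roll":0,"jaw":1.0},{"tx":0,"ty":0,"tz":0,"roll":0,"jaw":1.0}]'
python3 - <<'E'
from h import *
s=read_state();c=capture('wrist')
R=np.array(s['tcp_rot']);print(s['position'],R.round(3))
g=np.array([.6249,.0098,0]);d=R.T@(g-s['position']);print('shift',d*100,'roll err',np.arctan2(R[:2,0]@[-.81,.586],R[:2,0]@[.586,.81]))
print([(l['point'],l['p'],onz(c,l['point'],z,s)) for n,z in(('tag_eye',.004),('tag_grip',.022)) for l in landmark_of('wrist',n)[:1]])
save(c,'w2.png')
im=c['img'].astype(int);m=((im[:,:,0]-im[:,:,2])>45).astype(np.uint8)
n,l,st,_=cv2.connectedComponentsWithStats(m);print(st[st[:,4]>300])
E
```

```text
time_s: 10.7
position: [0.6221, 0.0091, 0.1019]
tcp_rot: [[0.586, 0.81, -0.009], [0.81, -0.586, 0.002], [-0.004, -0.008, -1.0]]
force: [-0.9, 0.2, 0.3]
opening: 1.0
grasp_force: 0.0
[0.62205867 0.00907024 0.10187101] [[ 0.586  0.81  -0.009]
 [ 0.81  -0.586  0.002]
 [-0.004 -0.008 -1.   ]]
shift [ 0.26898124  0.27355389 10.18410032] roll err 0.0002903733391928579
[([200.2, 253.5], 0.59, array([0.62479774, 0.00969194, 0.022     ]))]
[[     0      0    512    384 167738]
 [   344     11    168    161  15954]
 [   220     84     69    158   8876]
 [   115    220     33     22    499]
 [   229    287    283     15   2987]]
```

View pics/w2.png

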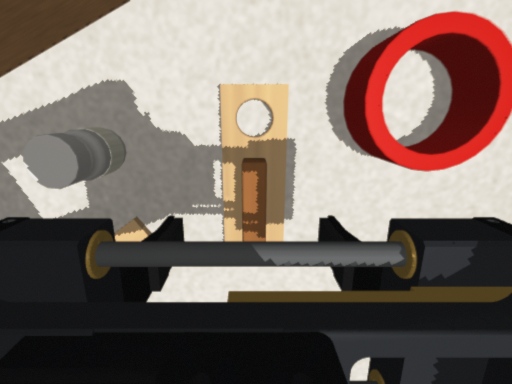

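The close wrist view shows the eyed tag straight between the fingers, eye at (117,254) and bar at (200,254). Descend and grip.

```bash
python3 -m jog '[{"tx":0.2,"ty":0.1,"tz":2.5,"roll":0,"jaw":1.0},{"tx":0,"ty":0,"tz":2.5,"roll":0,"jaw":1.0},{"tx":0,"ty":0,"tz":2.0,"roll":0,"jaw":1.0},{"tx":0,"ty":0,"tz":0,"roll":0,"jaw":0.0},{"tx":0,"ty":0,"tz":0,"roll":0,"jaw":0.0},{"tx":0,"ty":0,"tz":0,"roll":0,"jaw":0.0},{"tx":0,"ty":0,"tz":0,"roll":0,"jaw":0.0},{"tx":0,"ty":0,"tz":0,"roll":0,"jaw":0.0}]';python3 -m jog '[{"tx":0,"ty":0,"tz":0,"roll":0,"jaw":0.0},{"tx":0,"ty":0,"tz":0,"roll":0,"jaw":0.0},{"tx":0,"ty":0,"tz":0,"roll":0,"jaw":0.0}]'
```

```text
time_s: 11.65
position: [0.628, 0.0097, 0.0373]
tcp_rot: [[0.586, 0.81, 0.002], [0.81, -0.586, -0.0], [0.001, 0.002, -1.0]]
force: [0.5, -0.0, 0.6]
opening: 0.629
grasp_force: 0.0
time_s: 11.95
position: [0.6272, 0.0098, 0.0361]
tcp_rot: [[0.586, 0.81, -0.0], [0.81, -0.586, 0.0], [-0.0, -0.0, -1.0]]
force: [-0.0, -0.5, 0.3]
opening: 0.355
grasp_force: 0.0
```

```bash
python3 -m jog '[{"tx":0,"ty":0,"tz":0.4,"roll":0,"jaw":0.0},{"tx":0,"ty":0,"tz":0,"roll":0,"jaw":0.0},{"tx":0,"ty":0,"tz":0,"roll":0,"jaw":0.0},{"tx":0,"ty":0,"tz":0,"roll":0,"jaw":0.0},{"tx":0,"ty":0,"tz":0,"roll":0,"jaw":0.0},{"tx":0,"ty":0,"tz":0,"roll":0,"jaw":0.0}]'; python3 -m jog '[{"tx":0,"ty":0,"tz":-3,"roll":0,"jaw":0.0},{"tx":0,"ty":0,"tz":-4,"roll":0,"jaw":0.0},{"tx":0,"ty":0,"tz":-4,"roll":0,"jaw":0.0},{"tx":0,"ty":0,"tz":-4,"roll":0,"jaw":0.0},{"tx":0,"ty":0,"tz":-4,"roll":0,"jaw":0.0},{"tx":0,"ty":0,"tz":-4,"roll":0,"jaw":0.0},{"tx":0,"ty":0,"tz":-4,"roll":0,"jaw":0.0},{"tx":0,"ty":0,"tz":0,"roll":0,"jaw":0.0}]'
```

```text
time_s: 12.55
position: [0.6272, 0.0097, 0.0319]
tcp_rot: [[0.586, 0.81, -0.0], [0.81, -0.586, -0.0], [-0.0, -0.0, -1.0]]
force: [-0.0, 0.5, -1.0]
opening: 0.23
grasp_force: 30.0
time_s: 13.35
position: [0.6307, 0.0093, 0.3093]
tcp_rot: [[0.586, 0.81, 0.014], [0.81, -0.586, -0.002], [0.007, 0.013, -1.0]]
force: [0.6, -0.3, -1.1]
opening: 0.228
grasp_force: 30.0
```

```bash
python3 -m jog '[{"tx":0,"ty":0,"tz":0,"roll":0.1343,"jaw":0.0},{"tx":0,"ty":0,"tz":0,"roll":0.1343,"jaw":0.0},{"tx":0,"ty":0,"tz":0,"roll":0.1343,"jaw":0.0},{"tx":0,"ty":0,"tz":0,"roll":0.1343,"jaw":0.0},{"tx":0,"ty":0,"tz":0,"roll":0.1343,"jaw":0.0},{"tx":0,"ty":0,"tz":0,"roll":0.1343,"jaw":0.0},{"tx":0,"ty":0,"tz":0,"roll":0,"jaw":0.0}]'; python3 -m jog '[{"tx":-3.2,"ty":3.1,"tz":0,"roll":0,"jaw":0.0},{"tx":-3.2,"ty":3.1,"tz":0,"roll":0,"jaw":0.0},{"tx":-3.2,"ty":3.1,"tz":0,"roll":0,"jaw":0.0},{"tx":-3.2,"ty":3.1,"tz":0,"roll":0,"jaw":0.0},{"tx":-3.2,"ty":3.1,"tz":0,"roll":0,"jaw":0.0},{"tx":-3.2,"ty":3.1,"tz":0,"roll":0,"jaw":0.0},{"tx":-3.2,"ty":3.1,"tz":0,"roll":0,"jaw":0.0},{"tx":-3.1,"ty":3.1,"tz":0,"roll":0,"jaw":0.0}]';python3 -m jog '[{"tx":0,"ty":0,"tz":0,"roll":0,"jaw":0.0},{"tx":0,"ty":0,"tz":0,"roll":0,"jaw":0.0},{"tx":0,"ty":0,"tz":0,"roll":0,"jaw":0.0}]'
python3 - <<'E'
from h import *
s=read_state();c=capture('wrist');a=capture('scene');b=capture('side')
R=np.array(s['tcp_rot']);p=np.array(s['position']);print(p)
for n in('tag_eye','peg_tip'):
  for cam in('wrist','scene','side'):
    print(n,cam,[(np.round(l['point'],1).tolist(),round(l['p'],2)) for l in landmark_of(cam,n)[:2]])
e=p+R@[.0666,0,.0279];print('eye pred',e,[np.round(proj(k,e,s),1) for k in(a,b,c)])
t=np.array([.4751,-.2621,.2475]);print('tip',[np.round(proj(k,t,s),1) for k in(a,b,c)])
f=lambda k,x,y,w,h,sc:cv2.resize(k['img'][y:y+h,x:x+w,::-1],(int(w*sc),int(h*sc)),interpolation=cv2.INTER_CUBIC)
A=f(a,110,95,100,130,3);B=f(b,185,220,100,130,3);cv2.imwrite('pics/p1.png',np.hstack([A,B]))
save(c,'w3.png')
E
```

```text
time_s: 14.05
position: [0.6265, 0.0099, 0.3009]
tcp_rot: [[0.99, 0.139, -0.002], [0.139, -0.99, 0.0], [-0.002, -0.001, -1.0]]
force: [0.9, 0.2, -0.8]
opening: 0.23
grasp_force: 30.0
time_s: 14.85
position: [0.4075, -0.272, 0.3017]
tcp_rot: [[0.99, 0.142, -0.0], [0.142, -0.99, 0.0], [-0.0, -0.0, -1.0]]
force: [1.2, -0.8, -1.6]
opening: 0.227
grasp_force: 30.0
time_s: 15.15
position: [0.4093, -0.2703, 0.3018]
tcp_rot: [[0.99, 0.14, -0.0], [0.14, -0.99, 0.001], [-0.0, -0.001, -1.0]]
force: [0.9, 0.6, -0.6]
opening: 0.229
grasp_force: 30.0
[ 0.40927015 -0.27033834  0.30176124]
tag_eye wrist [([236.6, 250.6], 0.51)]
tag_eye scene [([143.1, 153.6], 0.95)]
tag_eye side [([252.7, 234.3], 0.76)]
peg_tip wrist [([126.6, 254.6], 0.82)]
peg_tip scene [([151.4, 155.6], 0.68), ([218.7, 92.3], 0.52)]
peg_tip side [([155.9, 245.0], 0.74), ([316.5, 340.3], 0.62)]
eye pred [ 0.47520584 -0.26096253  0.27385873] [array([143.4, 153. ]), array([253.9, 232.8]), array([125.1, 250.8])]
tip [array([150.7, 154.9]), array([262.1, 233.2]), array([124.5, 252.4])]
```

View pics/p1.png

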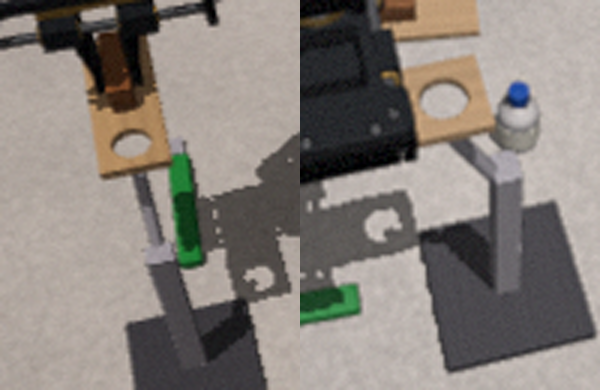

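View pics/w3.png

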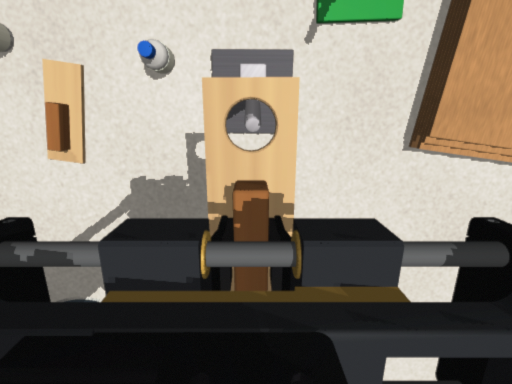

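Through the wrist camera the peg tip (125,252) sits in the middle of the eye (125,251), as the model predicts. I'll lower along the peg's slope.

```bash
python3 -m jog '[{"tx":0,"ty":0.1,"tz":1.3,"roll":0,"jaw":0.0},{"tx":0,"ty":0,"tz":1.3,"roll":0,"jaw":0.0},{"tx":0.35,"ty":0,"tz":0.8,"roll":0,"jaw":0.0},{"tx":0.35,"ty":0,"tz":0.8,"roll":0,"jaw":0.0},{"tx":0,"ty":0,"tz":0,"roll":0,"jaw":0.0},{"tx":0,"ty":0,"tz":0,"roll":0,"jaw":0.0}]'; python3 -m jog '[{"tx":0.35,"ty":0,"tz":0.8,"roll":0,"jaw":0.0},{"tx":0.4,"ty":0,"tz":0.8,"roll":0,"jaw":0.0},{"tx":0.35,"ty":0,"tz":0.8,"roll":0,"jaw":0.0},{"tx":0.4,"ty":0,"tz":0.8,"roll":0,"jaw":0.0},{"tx":0,"ty":0,"tz":0,"roll":0,"jaw":0.0},{"tx":0,"ty":0,"tz":0,"roll":0,"jaw":0.0}]'
python3 - <<'E'
from h import *
s=read_state();c=capture('wrist');R=np.array(s['tcp_rot']);p=np.array(s['position'])
e=p+R@[.0666,0,.0279];r=np.array([.5168-.01*.99+.0017,-.2563-.0014,.175]);d=np.array([-.4226*.99,-.4226*.139,.9063]);v=e-r;s_=v@d
print('eye',e,'along',s_,'off',v-s_*d)
E
```

```text
time_s: 16.2
position: [0.4164, -0.2713, 0.2601]
tcp_rot: [[0.99, 0.139, -0.0], [0.139, -0.99, -0.0], [-0.0, 0.0, -1.0]]
force: [-0.1, 0.2, -2.5]
opening: 0.226
grasp_force: 30.0
time_s: 16.8
position: [0.431, -0.269, 0.2276]
tcp_rot: [[0.99, 0.139, -0.001], [0.139, -0.99, 0.001], [-0.001, -0.001, -1.0]]
force: [0.6, 0.5, -1.5]
opening: 0.229
grasp_force: 30.0
eye [ 0.49694195 -0.25970594  0.19967705] along 0.02736006843684071 off [-0.00021131 -0.00039877 -0.00011938]
```

```bash
python3 -m jog '[{"tx":0,"ty":0,"tz":0.3,"roll":0,"jaw":0.0},{"tx":0,"ty":0,"tz":0,"roll":0,"jaw":0.0},{"tx":0,"ty":0,"tz":0,"roll":0,"jaw":0.6},{"tx":0,"ty":0,"tz":0,"roll":0,"jaw":0.6},{"tx":0,"ty":0,"tz":0,"roll":0,"jaw":0.6},{"tx":0,"ty":0,"tz":0,"roll":0,"jaw":0.6},{"tx":0,"ty":0,"tz":0,"roll":0,"jaw":0.6},{"tx":0,"ty":0,"tz":0,"roll":0,"jaw":0.6}]'; python3 -m jog '[{"tx":0,"ty":0,"tz":-1,"roll":0,"jaw":0.6},{"tx":-0.5,"ty":0,"tz":-2,"roll":0,"jaw":0.6},{"tx":-0.5,"ty":0,"tz":-3,"roll":0,"jaw":0.6},{"tx":-0.5,"ty":0,"tz":-3,"roll":0,"jaw":0.6},{"tx":0,"ty":0,"tz":-3,"roll":0,"jaw":0.6},{"tx":0,"ty":0,"tz":-2,"roll":0,"jaw":0.6},{"tx":0,"ty":0,"tz":0,"roll":0,"jaw":0.6},{"tx":0,"ty":0,"tz":0,"roll":0,"jaw":0.6}]'
python3 - <<'E'
from h import *
s=read_state();a=capture('scene');b=capture('side');c=capture('wrist')
L={k:landmark_of(k,'tag_eye')[:1] for k in('scene','side','wrist')};print([(k,l[0]['point'],l[0]['p']) for k,l in L.items() if l])
f=lambda k,x,y,w,h,sc:cv2.resize(k['img'][y:y+h,x:x+w,::-1],(int(w*sc),int(h*sc)),interpolation=cv2.INTER_CUBIC)
A=f(a,110,95,100,130,3);B=f(b,185,220,100,130,3);cv2.imwrite('pics/p2.png',np.hstack([A,B]))
e,res=tri([ray(k,L[n][0]['point'],s) for n,k in(('scene',a),('side',b)) if L[n]])
r=np.array([.5168-.01*.99+.0017,-.2563-.0014,.175]);d=np.array([-.4226*.99,-.4226*.139,.9063]);v=e-r;print(e,res,v@d,v-(v@d)*d)
E
```

```text
time_s: 17.65
position: [0.431, -0.2692, 0.2251]
tcp_rot: [[0.99, 0.139, 0.0], [0.139, -0.99, -0.0], [0.0, 0.0, -1.0]]
force: [-0.2, 0.2, -0.6]
opening: 0.587
grasp_force: 0.0
time_s: 18.45
position: [0.416, -0.271, 0.3653]
tcp_rot: [[0.99, 0.139, 0.0], [0.139, -0.99, -0.0], [0.0, 0.0, -1.0]]
force: [-0.3, 0.0, -0.8]
opening: 0.599
grasp_force: 0.0
[('scene', [179.1, 159.3], 0.85), ('side', [276.6, 247.7], 0.68), ('wrist', [98.3, 248.7], 0.55)]
[ 0.50689459 -0.26149292  0.18046991] [0.00528212 0.00528212] 0.0058936739576223845 [ 0.00076035 -0.00344671  0.00012847]
```

View pics/p2.png

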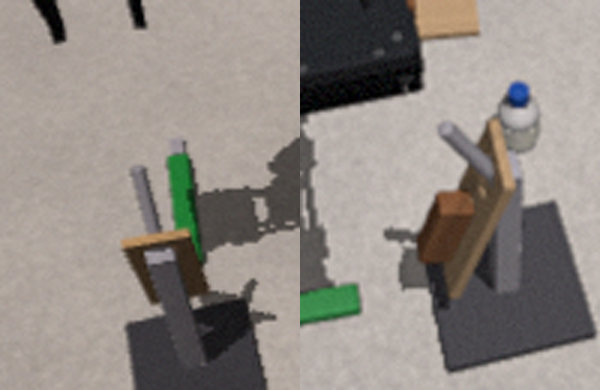

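The tag hangs on the peg by its eye, clear of the gripper. I'll let it settle, check that it is still, and hand in.

```bash
python3 -m jog '[{"tx":0,"ty":0,"tz":0,"roll":0,"jaw":0.6},{"tx":0,"ty":0,"tz":0,"roll":0,"jaw":0.6},{"tx":0,"ty":0,"tz":0,"roll":0,"jaw":0.6},{"tx":0,"ty":0,"tz":0,"roll":0,"jaw":0.6},{"tx":0,"ty":0,"tz":0,"roll":0,"jaw":0.6},{"tx":0,"ty":0,"tz":0,"roll":0,"jaw":0.6},{"tx":0,"ty":0,"tz":0,"roll":0,"jaw":0.6},{"tx":0,"ty":0,"tz":0,"roll":0,"jaw":0.6}]'
python3 - <<'E'
from h import *
a=capture('side');[capture('scene') for _ in range(8)];b=capture('side')
d=cv2.absdiff(cv2.GaussianBlur(a['img'],(3,3),0),cv2.GaussianBlur(b['img'],(3,3),0))[255:330,210:290];m=d.max();print(m)
if m<30: print(hand_in())
E
```

```text
time_s: 19.55
position: [0.4162, -0.2712, 0.3651]
tcp_rot: [[0.99, 0.139, 0.0], [0.139, -0.99, -0.0], [0.0, 0.0, -1.0]]
force: [-0.4, 0.3, 0.1]
opening: 0.597
grasp_force: 0.0
5
the job is handed in; nothing more can be done
None
```

I folded both flaps flat, inner then outer, hung the eyed tag on the steel post's peg where it was hanging still, and handed the job in; no verdict came back.

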